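Tip the beeswax bars out of the rack and lay them out by size

ROBOT

A 7-joint arm with a two-finger parallel gripper is mounted at the origin on the work surface. World frame = base frame: x ahead of the robot, y to its left, z up, the work surface at z = 0. Lengths are in m, angles in rad, forces in N, time in s.
With the tool pointing down it reaches from about 0.375 to 0.925 m from the base axis. Payload 3.1 kg.
Tool frame: the origin (TCP) lies between the finger pads; the fingertips stand 19 mm ahead of it and the grasp point (between the pads) is the TCP; z points along the fingers, y is the direction in which the jaws open and shut (so a half turn about z gives the same grasp; the last joint's range is limited). The gripper opens to 85 mm and grips with 20 to 120 N. Pads are 22 mm wide; open, the fingers measure 114 mm over their backs; the gripper's body (76 mm by 85 mm) begins 54 mm behind the grasp point. The pads swing forward as they close: fully open they stand 13 mm farther back than shut.
Start: joints at [-1.296, 0.383, 0.044, 1.598, -0.018, 1.161, -0.05], TCP at [0.237, 0.605, 0.25] pointing down, gripper open.
Joint ranges: [-2.61, 2.61], [-0.41, 2.15], [-1.48, 1.57], [0, 2.5], [-1.57, 4.71], [0.05, 1.97], [-2.85, 2.85]. Speed limits (rad/s): [2.79, 2.79, 3.14, 3.14, 3.14, 3.14, 3.14].

INTERFACE

Orientations are given as a unit quaternion [x, y, z, w].
In Python, from bench import move_ptp, movel, move_j, move_gripper, pause, inverse_kinematics, read_camera, camera_params, MotionError, sign_off, look_for, tip_of, read_time_s, read_qpos, read_joint_vel, read_effort, read_eef_pos, read_tcp_rot, read_ft_force, read_ft_torque, read_finger_gap gives the robot as it stands. Calls block until the motion is done:
- move_ptp(position, orientation): joint-space move of the TCP to a pose.
- movel(position, orientation=None, speed=0.15): straight line of the TCP; orientation=None keeps the orientation; speed is the mean speed in m/s.
- move_j(angles): joint-space move.
- move_gripper(opening, effort=None): finger opening in m; effort is the grip in N (None keeps the last); returns when the fingers have stopped.
- pause(seconds).
- inverse_kinematics(position, orientation): joint angles nearest the present ones, or None.
- read_camera(name): name is "scene" or "top" or "wrist"; returns the picture (480x640x3 uint8, red, green, blue); there is no depth.
- camera_params(name): a dict with "K" (3x3 intrinsics, pixels), "camera_from_world" (4x4, takes a point from world to camera coordinates). Camera axes: x right, y down, z forward; pixel columns grow to the right and rows downward; lengths in m; the calibration is good to about 2 mm. A picture is of the moment at which its call begins: read the wrist's pose just before it. camera_params takes no time and is no camera call; for the wrist camera it gives the pose at the moment of the call.
A pose or a line that the arm cannot do raises MotionError and nothing moves.
- sign_off(): hands the job in, once; it reports no verdict.
Trained networks look in the newest picture that a camera, given by its name, has taken for a name from the list of things; names that differ only in an ending like _2 or _b are one class to them, and where a whole thing is asked for, a point or a joint stands for the part that bears it (a point fixed in the world has none). Each returns a list of dicts, best first, with "confidence" (0 to 1); they miss things now and then, are a little off and sometimes report something else, mostly with a low value. They report only what shows in the picture. A call takes as long as a camera call. They do not tell look-alikes from the thing itself.
- look_for(camera, name): "at" ([column, row] in pixels, amid what is visible of it).
- tip_of(camera, name): "at" ([column, row] in pixels: a listed point, or the origin of a listed thing).
Readings, each from a call of its own:
- read_time_s(): time.
- read_qpos(): joint angles.
- read_joint_vel(): joint speeds.
- read_effort(): joint torques, N m.
- read_eef_pos(): TCP position.
- read_tcp_rot(): TCP orientation.
- read_ft_force(): force on the tool from outside, world axes, zero at the start.
- read_ft_torque(): the same for the moment, N m.
- read_finger_gap(): finger opening in m.
Only numpy, scipy, OpenCV 4.12 (cv2) and the standard library are available. Lean on these libraries where they do the work, as an engineer would, in place of code of your own. Each camera call takes 0.05 s, during which the arm holds its last target. There are 200 camera calls.

TASK

Fill the wooden display tray for the shop: tip up each beeswax bar that lies flush in the white rack by pressing its end over the well, take it by the raised end, and lay it flat and fully home in a recess of the tray - the wide bars in the row of wide recesses, the narrow bars in the row of narrow ones, one to a recess, any recess of the row. Take all the bars there are, and leave the honey jars and the brush alone.

Things in the scene. Friction and masses are not known exactly. Their poses are not given: they have to be found in the camera images.
- rack: White plastic push-to-tip rack, fixed to the bench, 108 x 332 x 42 mm high; origin on the underside, below the centre of the pockets; z up, x along the pockets, y across. Six equal pockets at y = -135, -81, -27, 27, 81, 135 mm, some empty. Each bar lies along x, centred at x = 0, its top flush with the rack's top, side gaps 2 to 6 mm (no room for fingers).
- rack_ledge (a point): Middle of the straight +x edge of the rack's inner ledge, at rack x = 1.5, z = 22 mm; axes as the rack's. In every pocket the bar rests on this ledge, which reaches from here 43 mm towards -x, 40 mm wide between walls. Pressed down some 15 mm near its +x end, a bar rocks over this edge and stays tipped by itself when let go.
- rack_well (a point): Middle of the row of wells, rack x = 26, y = 0, z = 4 mm; axes as the rack's. Beyond the ledge (rack x = 1.5 to 50 mm) each pocket is a well 46 mm wide with a green floor 38 mm below the rack's top. A tipped bar's +x end sits down in its well, its -x end stands 15 to 20 mm above the rack's top, tilted about 28 deg.
- tray: Wooden display tray, 202 (x) x 182 (y) x 15 mm high, 0.9 kg, loose on the bench; origin at the centre of its underside, z up. Two rows of three recesses, all 6 mm deep with 3 mm bevelled mouths: row of wide recesses at tray x = -49 mm, row of narrow ones at x = +49 mm; y = -62, 0, 62 mm in both. A bar lies in a recess along the tray's x and stands 14 mm out of it.
- wide_cell1 (a point): Centre of the floor of recess 1 of the wide row (88 mm along x, 44 mm along y, 6 mm deep), 9 mm above the tray's underside; axes as the tray's.
- wide_cell2 (a point): Centre of the floor of recess 2 of the wide row (88 mm along x, 44 mm along y, 6 mm deep), 9 mm above the tray's underside; axes as the tray's.
- wide_cell3 (a point): Centre of the floor of recess 3 of the wide row (88 mm along x, 44 mm along y, 6 mm deep), 9 mm above the tray's underside; axes as the tray's.
- narrow_cell1 (a point): Centre of the floor of recess 1 of the narrow row (88 mm along x, 34 mm along y, 6 mm deep), 9 mm above the tray's underside; axes as the tray's.
- narrow_cell2 (a point): Centre of the floor of recess 2 of the narrow row (88 mm along x, 34 mm along y, 6 mm deep), 9 mm above the tray's underside; axes as the tray's.
- narrow_cell3 (a point): Centre of the floor of recess 3 of the narrow row (88 mm along x, 34 mm along y, 6 mm deep), 9 mm above the tray's underside; axes as the tray's.
- wide1_mid (a point): Centre of a wide amber-yellow beeswax bar, 80 x 36 x 20 mm (x length, y width, z thickness), about 54 g, at first flush in a pocket of the rack, its x along the rack's; all its corners and both faces are alike. May be absent.
- wide2_mid (a point): Centre of a wide amber-yellow beeswax bar, 80 x 36 x 20 mm (x length, y width, z thickness), about 54 g, at first flush in a pocket of the rack, its x along the rack's; all its corners and both faces are alike. May be absent.
- wide3_mid (a point): Centre of a wide amber-yellow beeswax bar, 80 x 36 x 20 mm (x length, y width, z thickness), about 54 g, at first flush in a pocket of the rack, its x along the rack's; all its corners and both faces are alike. May be absent.
- narrow1_mid (a point): Centre of a narrow amber-yellow beeswax bar, 80 x 28 x 20 mm (x length, y width, z thickness), about 42 g, at first flush in a pocket of the rack, its x along the rack's; all its corners and both faces are alike. May be absent.
- narrow2_mid (a point): Centre of a narrow amber-yellow beeswax bar, 80 x 28 x 20 mm (x length, y width, z thickness), about 42 g, at first flush in a pocket of the rack, its x along the rack's; all its corners and both faces are alike. May be absent.
- narrow3_mid (a point): Centre of a narrow amber-yellow beeswax bar, 80 x 28 x 20 mm (x length, y width, z thickness), about 42 g, at first flush in a pocket of the rack, its x along the rack's; all its corners and both faces are alike. May be absent.
- honey_jar: Bystander: amber honey jar with white cap, 72 mm diameter, 95 mm high; origin at the centre of its underside.
- honey_jar2: Bystander: smaller amber honey jar with brass cap, 62 mm diameter, 85 mm high; origin at the centre of its underside.
- scale: Bystander: bench scale, fixed, 190 x 200 x 50 mm; origin at the centre of its underside.
- brush: Bystander: flat hand brush with wooden handle lying at the side, about 0.2 m long; origin near its middle.
Things that resemble listed ones, but are neither listed nor needed, are in the scene too. Leave any green, grey or turquoise look-alike of the part that bears wide2_mid alone.

How it is judged:
At the end, for the whole second after the job is handed in: Every bar present lies flat (within 4 deg, either face up) on the floor of a recess of the row of its own width, its centre within 9 mm of the recess centre and no more than 22 mm above the tray's underside, at rest; the tray lies flat on the bench ((horizontal distance between wide1_mid and wide_cell1 below 0.009 m or horizontal distance between wide1_mid and wide_cell2 below 0.009 m or horizontal distance between wide1_mid and wide_cell3 below 0.009 m) and z of each of wide1_mid, wide2_mid, wide3_mid, narrow1_mid, narrow2_mid, narrow3_mid in the frame of tray below 0.022 m and (angle between wide1_mid's own z axis and vertical below 0.07 rad or angle between wide1_mid's own z axis and vertical above 3.07159 rad) and linear speed of each of wide1, wide2, wide3, narrow1, narrow2, narrow3 below 0.02 m/s and (horizontal distance between wide2_mid and wide_cell1 below 0.009 m or horizontal distance between wide2_mid and wide_cell2 below 0.009 m or horizontal distance between wide2_mid and wide_cell3 below 0.009 m) and (angle between wide2_mid's own z axis and vertical below 0.07 rad or angle between wide2_mid's own z axis and vertical above 3.07159 rad) and (horizontal distance between wide3_mid and wide_cell1 below 0.009 m or horizontal distance between wide3_mid and wide_cell2 below 0.009 m or horizontal distance between wide3_mid and wide_cell3 below 0.009 m) and (angle between wide3_mid's own z axis and vertical below 0.07 rad or angle between wide3_mid's own z axis and vertical above 3.07159 rad) and (horizontal distance between narrow1_mid and narrow_cell1 below 0.009 m or horizontal distance between narrow1_mid and narrow_cell2 below 0.009 m or horizontal distance between narrow1_mid and narrow_cell3 below 0.009 m) and (angle between narrow1_mid's own z axis and vertical below 0.07 rad or angle between narrow1_mid's own z axis and vertical above 3.07159 rad) and (horizontal distance between narrow2_mid and narrow_cell1 below 0.009 m or horizontal distance between narrow2_mid and narrow_cell2 below 0.009 m or horizontal distance between narrow2_mid and narrow_cell3 below 0.009 m) and (angle between narrow2_mid's own z axis and vertical below 0.07 rad or angle between narrow2_mid's own z axis and vertical above 3.07159 rad) and (horizontal distance between narrow3_mid and narrow_cell1 below 0.009 m or horizontal distance between narrow3_mid and narrow_cell2 below 0.009 m or horizontal distance between narrow3_mid and narrow_cell3 below 0.009 m) and (angle between narrow3_mid's own z axis and vertical below 0.07 rad or angle between narrow3_mid's own z axis and vertical above 3.07159 rad) and angle between tray's own z axis and vertical below 0.05 rad); the robot touches nothing.
It fails at once if the large honey jar is pushed more than 3 cm or tipped (distance of honey_jar from where it was at the start of the episode above 0.03 m or angle between honey_jar's own z axis and vertical above 0.4 rad).
It fails at once if the small honey jar is pushed more than 3 cm or tipped (distance of honey_jar2 from where it was at the start of the episode above 0.03 m or angle between honey_jar2's own z axis and vertical above 0.4 rad).
It fails at once if the brush is pushed more than 3 cm (distance of brush from where it was at the start of the episode above 0.03 m).
Of wide1, wide2, wide3, narrow1, narrow2, narrow3 only 5 to 6 are there at a start; the rules pass over those that are not, and their reading is None.
At some moment in a run one of tray may be knocked a few centimetres aside while the robot is not near it.
Once in a run the grip may slacken for a moment while it holds something.
It also fails if it takes over 210 s, if anything falls off the work surface, if the arm or the gripper's body presses on something with over 40 N, if the wrist force passes 120 N, or if a joint passes its speed limit or range.

## Working session

There is one attempt and no reset: what is moved stays moved. The work goes in short steps, each a Python script; the robot and the scene stay as the last script left them, time stands still between calls to the robot, and variables do not carry over. Pictures are saved under pics/ and viewed, about 12 in all and at most 16, crops included, and the job is handed in when it is done.

```bash
ls; mkdir -p pics; python3 - <<'E'
from bench import *
import cv2
print(read_time_s(),read_eef_pos(),read_tcp_rot(),read_qpos())
for c in ["top","scene"]:
    im=read_camera(c); cv2.imwrite(f"pics/{c}0.png",im[:,:,::-1])
    p=camera_params(c); print(c,p["K"],p["camera_from_world"])
    for n in ["rack","rack_ledge","rack_well","tray","wide_cell2","narrow_cell2","wide1_mid","narrow1_mid","honey_jar","honey_jar2","brush","scale"]:
        print(n,[(list(map(int,d["at"])),round(d["confidence"],2)) for d in tip_of(c,n)][:8])
E
```

```text
pics
0.0 [0.23638817 0.60451506 0.24884197] [ 1.85261044e-01  9.82688427e-01 -1.32908577e-03 -1.85537636e-04] [-1.29584542  0.38387315  0.04384287  1.59961844 -0.01792342  1.16117768
 -0.04988583]
top [[433.93514937   0.         321.3931358 ]
 [  0.         433.93514937 233.50545513]
 [  0.           0.           1.        ]] [[ 4.14569526e-04 -9.99999910e-01 -9.30551931e-05 -4.60142423e-03]
 [-9.85407062e-01 -3.92680488e-04 -1.70213887e-01  5.52414283e-01]
 [ 1.70213835e-01  1.62262735e-04 -9.85407136e-01  1.05931217e+00]
 [ 0.00000000e+00  0.00000000e+00  0.00000000e+00  1.00000000e+00]]
rack [([234, 247], 0.96), ([236, 237], 0.32)]
rack_ledge [([144, 226], 0.73), ([233, 245], 0.62)]
rack_well [([239, 237], 0.71)]
tray [([389, 248], 0.86), ([144, 221], 0.64), ([541, 277], 0.39)]
wide_cell2 [([362, 266], 0.96), ([388, 267], 0.79), ([412, 270], 0.78)]
narrow_cell2 [([412, 231], 0.87), ([390, 226], 0.79), ([368, 223], 0.77), ([389, 249], 0.25), ([261, 252], 0.16)]
wide1_mid [([283, 259], 0.57), ([390, 251], 0.48)]
narrow1_mid [([223, 242], 0.58), ([415, 232], 0.49)]
honey_jar [([147, 
[... 435 characters left out ...]
907 -0.81716015  1.9149425 ]
 [ 0.          0.          0.          1.        ]]
rack [([396, 219], 0.97)]
rack_ledge [([396, 212], 0.97)]
rack_well [([398, 222], 0.68)]
tray [([256, 253], 0.89), ([111, 267], 0.51)]
wide_cell2 [([253, 237], 0.95), ([275, 232], 0.61), ([229, 235], 0.58), ([113, 263], 0.19)]
narrow_cell2 [([282, 260], 0.93), ([259, 266], 0.74), ([424, 210], 0.45)]
wide1_mid [([350, 215], 0.65)]
narrow1_mid [([405, 209], 0.72), ([276, 231], 0.51), ([112, 263], 0.44), ([237, 271], 0.31)]
honey_jar [([480, 212], 0.8), ([358, 305], 0.76)]
honey_jar2 [([480, 212], 0.8), ([358, 305], 0.76)]
brush [([476, 166], 0.98), ([349, 214], 0.48)]
scale [([110, 264], 0.77), ([371, 215], 0.32)]
```

```bash
python3 - <<'E'
import cv2
a=cv2.imread("pics/top0.png")[130:330,90:450]
cv2.imwrite("pics/top0c.png",cv2.resize(a,(800,444),interpolation=cv2.INTER_CUBIC))
E
```

```text
(no output)
```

View pics/top0.png

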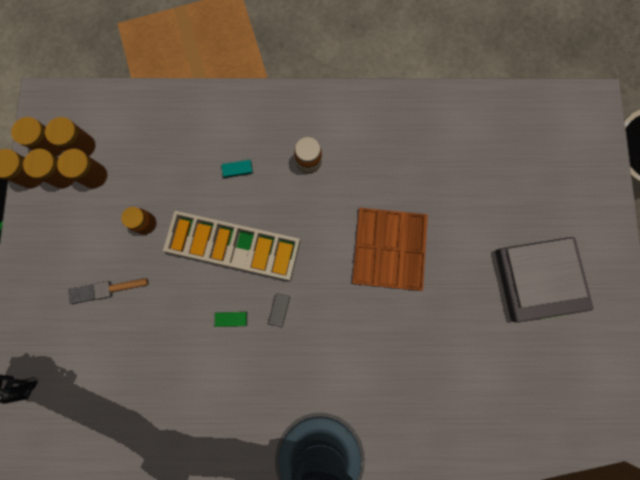

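View pics/top0c.png

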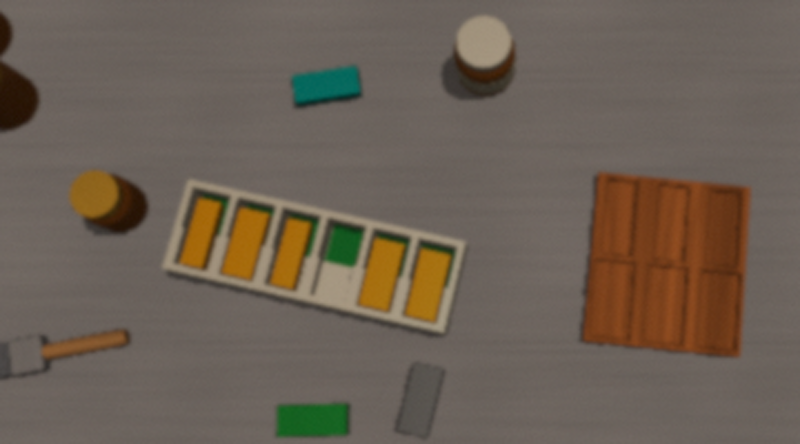

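Rack holds five bars, from left to right in the crop: narrow, wide, narrow, empty (345,265), wide, wide. The wells (green) are on the far side, at +x. The tray is at about (390,250) with its wide row nearer the robot, and the look-alikes lie loose outside the rack. Next I look from the wrist camera.

```bash
cat > h.py <<'E'
from bench import *
import numpy as np, cv2
from scipy.spatial.transform import Rotation as Ro
def px2w(cam,uv,z,p=None):
    p=p or camera_params(cam); T=np.array(p["camera_from_world"]); K=np.array(p["K"])
    uv=np.atleast_2d(np.asarray(uv,float)); d=np.linalg.solve(K,np.c_[uv,np.ones(len(uv))].T)
    R=T[:3,:3]; c=-R.T@T[:3,3]; d=R.T@d
    return (c[:,None]+d*((z-c[2])/d[2])).T
def w2px(cam,P,p=None):
    p=p or camera_params(cam); T=np.array(p["camera_from_world"]); P=np.atleast_2d(P)
    q=np.array(p["K"])@(T[:3,:3]@P.T+T[:3,3:]); return (q[:2]/q[2]).T
def rot(yaw,tilt=0.,flip=True):
    """tool down; tool y along rack/tray y; tilt about y (+: fingers lean to -x)"""
    return Ro.from_euler('z',yaw)*Ro.from_euler('y',tilt)*Ro.from_euler('y' if flip else 'x',np.pi)
def quat(*a,**k): return rot(*a,**k).as_quat()
def rect(mask):
    """minAreaRect of the largest blob of the mask: box corners"""
    n,l,s,_=cv2.connectedComponentsWithStats(mask.astype(np.uint8)*255); i=1+np.argmax(s[1:,4])
    c,_=cv2.findContours((l==i).astype(np.uint8),cv2.RETR_EXTERNAL,cv2.CHAIN_APPROX_NONE)
    return c[0][:,0,:].astype(float)
def pose(cam,mask,z,p=None):
    """world centre, sides and yaw in (-45,45] deg of the blob seen at height z (4 extreme sides)"""
    w=px2w(cam,rect(mask),z,p)[:,:2]
    (cx,cy),(a,b),t=cv2.minAreaRect((w*1000).astype(np.float32))
    t=(t+45)%90-45
    return np.array([cx,cy])/1000,(a,b),np.radians(t)
def rackmask(im):
    h=cv2.cvtColor(im,cv2.COLOR_RGB2HSV); m=(h[...,1]<60)&(h[...,2]>150); return m
def traymask(im):
    h=cv2.cvtColor(im,cv2.COLOR_RGB2HSV); return (h[...,0]<13)&(h[...,1]>120)&(h[...,2]>60)
E
python3 - <<'E'
from h import *
im=cv2.imread("pics/top0.png")[:,:,::-1]
h=cv2.cvtColor(np.ascontiguousarray(im),cv2.COLOR_RGB2HSV)
for n,(c,r) in dict(rackfloor=(240,257),rackrim=(168,245),tray=(388,262),table=(330,250),bar=(200,240)).items(): print(n,h[r,c])
im=np.ascontiguousarray(im)
print("rack",pose("top",rackmask(im)&(np.indices(im.shape[:2])[0]>200),.042))
print("tray",pose("top",traymask(im)&(np.indices(im.shape[:2])[0]>150)&(np.indices(im.shape[:2])[1]>320),.015))
for f in (True,False):
  for P in ([.5,.2,.3],[.5,-.16,.3]):
    for t in (0,.49): print(f,P,t,inverse_kinematics(P,quat(-.22 if P[1]>0 else 0,t,f)))
print(np.linalg.inv(camera_params("wrist")["camera_from_world"]),camera_params("wrist")["K"])
E
```

```text
rackfloor [ 18  56 165]
rackrim [ 18  59 134]
tray [ 11 199 124]
table [ 15  32 110]
bar [ 18 237 167]
rack (array([0.51659247, 0.1852874 ]), (243.4759521484375, 104.0809555053711), np.float64(-0.22508678006602562))
tray (array([ 0.51953894, -0.18341469]), (183.34976196289062, 202.4896697998047), np.float64(-0.1014235606384687))
True [0.5, 0.2, 0.3] 0 [-0.74670205  0.1273136   0.31616963  1.82191761 -0.04238781  1.19891321
  0.93328079]
True [0.5, 0.2, 0.3] 0.49 [-0.56328626  0.4040377   0.31873874  1.56386435 -0.33506012  1.64323882
  1.16252896]
True [0.5, -0.16, 0.3] 0 [-0.74866628  0.15122902  1.08331518  1.87537975 -0.14338643  1.19846154
  1.95315446]
True [0.5, -0.16, 0.3] 0.49 [-0.44338743  0.51797344  0.86738012  1.57970422 -0.18406275  1.67257386
  2.03982069]
False [0.5, 0.2, 0.3] 0 [-1.04343579  0.13774398  0.64537773  1.83409122 -0.08878025  1.19854856
 -2.16105729]
False [0.5, 0.2, 0.3] 0.49 [-0.8686505   0.47640048  0.74538001  1.57915195 -0.46969878  1.69168286
 -1.83649762]
False [0.5, -0.16, 0.3] 0 [-0.84526011  0.1883413   1.21076902  1.87737505 -0.18888935  1.2032282
 -1.14262163]
False [0.5, -0.16, 0.3] 0.49 [-0.58056594  0.63979346  1.1237449   1.5852514  -0.30935329  1.69901644
 -0.96046718]
[[ 3.64538610e-01  8.92342059e-01  2.66152686e-01  1.68960519e-01]
 [ 9.31188274e-01 -3.49332288e-01 -1.04189012e-01  6.31800402e-01]
 [ 3.48947954e-06  2.85819178e-01 -9.58283568e-01  3.73907961e-01]
 [ 0.00000000e+00  0.00000000e+00  0.00000000e+00  1.00000000e+00]] [[375.82613785   0.         318.77479886]
 [  0.         375.82613785 240.81180947]
 [  0.           0.           1.        ]]
```

```bash
python3 - <<'E'
from h import *
for n,P,y in (("rack",[.50,.185,.26],-.22),("tray",[.50,-.183,.26],-.1)):
    move_ptp(P,quat(y)); pause(.3); p=camera_params("wrist"); im=read_camera("wrist"); cv2.imwrite(f"pics/w_{n}.png",im[:,:,::-1])
    np.savez(f"w_{n}.npz",im=im,**p)
    print(read_time_s(),read_eef_pos())
    if n=="tray":
        print(pose("wrist",traymask(im),.015,p))
        for k,z in (("tray",0),("wide_cell2",.009),("narrow_cell2",.009)):
            for d in tip_of("wrist",k): print(k,d["at"],round(d["confidence"],2),px2w("wrist",d["at"],z,p)[0].round(4))
    else:
        for k,z in (("rack",0),("rack_ledge",.022),("rack_well",.004),("wide1_mid",.032),("narrow1_mid",.032)):
            for d in tip_of("wrist",k): print(k,d["at"],round(d["confidence"],2),px2w("wrist",d["at"],z,p)[0].round(4))
a=cv2.imread("pics/w_rack.png");b=cv2.imread("pics/w_tray.png")
cv2.imwrite("pics/w_both.png",cv2.resize(np.vstack([a[60:420],b[60:420]]),(533,600)))
E
```

```text
3.45 [0.49987506 0.18546426 0.25992767]
rack [364.3, 213.3] 0.88 [0.5216 0.2294 0.    ]
rack_ledge [365.0, 220.2] 0.62 [0.5233 0.2272 0.022 ]
rack_well [365.9, 236.8] 0.93 [0.5458 0.2261 0.004 ]
wide1_mid [224.4, 221.8] 0.65 [0.4928 0.0942 0.032 ]
narrow1_mid [391.9, 219.6] 0.74 [0.5257 0.2518 0.032 ]
narrow1_mid [449.0, 219.8] 0.34 [0.5378 0.3052 0.032 ]
5.425 [ 0.50026042 -0.18230903  0.25994861]
(array([ 0.51878967, -0.18423013]), (180.1571044921875, 199.94772338867188), np.float64(-0.10344130463836723))
tray [321.3, 218.6] 0.77 [ 0.5179 -0.1811  0.    ]
wide_cell2 [381.6, 173.1] 0.7 [ 0.4758 -0.1173  0.009 ]
wide_cell2 [254.2, 169.3] 0.63 [ 0.4598 -0.2419  0.009 ]
wide_cell2 [318.5, 171.0] 0.63 [ 0.4676 -0.1791  0.009 ]
wide_cell2 [372.7, 267.9] 0.42 [ 0.5747 -0.1318  0.009 ]
narrow_cell2 [373.6, 267.7] 0.89 [ 0.5745 -0.1308  0.009 ]
narrow_cell2 [258.8, 267.1] 0.82 [ 0.5618 -0.2522  0.009 ]
narrow_cell2 [320.9, 269.3] 0.72 [ 0.5708 -0.1868  0.009 ]
narrow_cell2 [253.9, 169.4] 0.41 [ 0.4598 -0.2422  0.009 ]
```

View pics/w_rack.png

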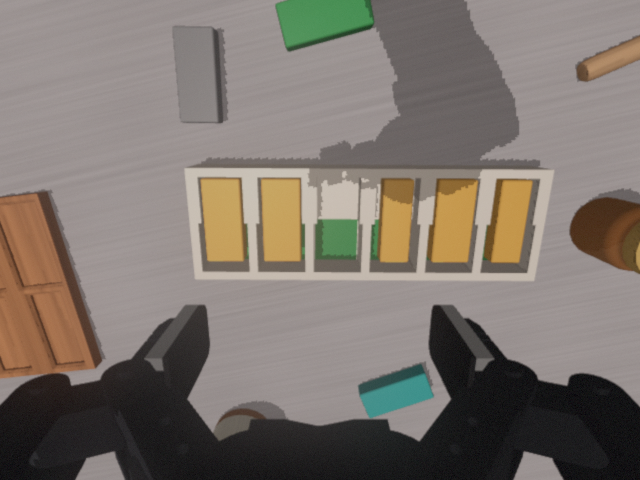

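View pics/w_tray.png

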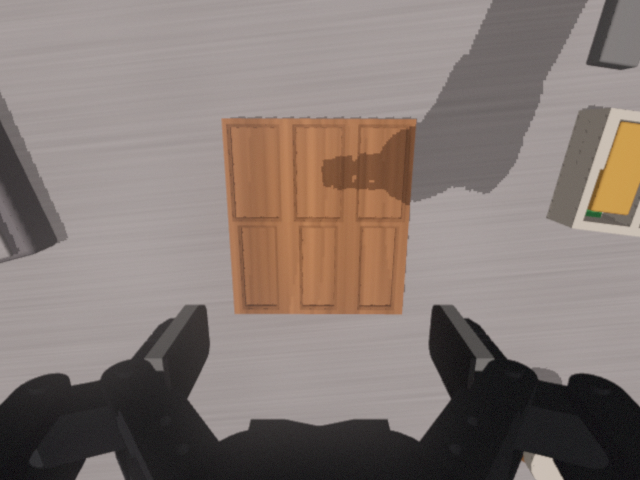

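```bash
python3 - <<'E'
from h import *
d=np.load("w_rack.npz"); p={k:d[k] for k in("K","camera_from_world")}; im=d["im"]
w=px2w("wrist",[(187,168.5),(552,169.5),(536,279.5),(195,279.5)],.042,p)[:,:2]; print(w.round(4))
h=cv2.cvtColor(im,cv2.COLOR_RGB2HSV)
print("sides",[np.linalg.norm(w[i]-w[(i+1)%4]).round(4) for i in range(4)],"c",w.mean(0))
u=(w[1]-w[0])+(w[2]-w[3]); print("yaw",np.arctan2(-u[0],u[1]))
c=w.mean(0); yaw=np.arctan2(-u[0],u[1]); R=Ro.from_euler('z',yaw).as_matrix()[:2,:2]
m=((h[...,0]>12)&(h[...,0]<24)&(h[...,1]>180)); m[:170]=0;m[275:]=0;m[:,:190]=0; m[:,540:]=0
n,l,s,ce=cv2.connectedComponentsWithStats(m.astype(np.uint8))
for i in range(1,n):
    if s[i,4]>800:
        C,(a,b),t=pose("wrist",l==i,.042,p); print(R.T@(C-c)*1000,a,b,t)
E
```

```text
[[0.4365 0.0786]
 [0.5086 0.3981]
 [0.613  0.3781]
 [0.5405 0.0525]]
sides [np.float64(0.3275), np.float64(0.1063), np.float64(0.3337), np.float64(0.1072)] c [0.52463173 0.22684307]
yaw -0.2204708122230505
```

```bash
python3 - <<'E'
from h import *
d=np.load("w_rack.npz"); p={k:d[k] for k in("K","camera_from_world")}; im=d["im"]
c=np.array([.52463173,.22684307]); R=Ro.from_euler('z',-.2205).as_matrix()[:2,:2]
h=cv2.cvtColor(im,cv2.COLOR_RGB2HSV); print(h[220,220],h[220,280],h[220,395])
m=(np.abs(h[...,0].astype(int)-h[220,220,0])<5)&(h[...,1]>150)&(h[...,2]>100); m[:170]=0;m[275:]=0;m[:,:192]=0; m[:,533:]=0
n,l,s,ce=cv2.connectedComponentsWithStats(m.astype(np.uint8))
for i in range(1,n):
    if s[i,4]>800:
        C,ab,t=pose("wrist",l==i,.042,p); print(((C-c)@R*1000).round(1),C.round(4),np.round(ab,1),round(t,3))
E
```

```text
[ 20 134 198] [ 20 137 198] [ 19 147 199]
[-6.7 25.9] [0.5237 0.2535] [27.5 75.6] -0.219
[-5.3 78. ] [0.5366 0.3041] [38.6 78.7] -0.224
[ -4.9 129.9] [0.5483 0.3547] [34.  77.8] -0.225
```

```bash
cat >> h.py <<'E'
RY=-.2205; RC=np.array([.52463,.22684])-.0045*np.array([np.cos(RY),np.sin(RY)])
PK={-135:'w',-81:'w',27:'n',81:'w',135:'n'}
def rk(x,y,z): # rack mm -> world m
    c,s=np.cos(RY),np.sin(RY); return np.array([RC[0]+(c*x-s*y)/1000,RC[1]+(s*x+c*y)/1000,z/1000])
E
python3 - <<'E'
from h import *
d=np.load("w_rack.npz"); p={k:d[k] for k in("K","camera_from_world")}; im=cv2.resize(d["im"][140:300,170:570],None,fx=2,fy=2)[:,:,::-1].copy()
def poly(P,col): cv2.polylines(im,[((w2px("wrist",np.array(P),p)-[170,140])*2).round().astype(np.int32)],True,col,1)
bx=lambda x0,x1,y0,y1,z:[rk(x0,y0,z),rk(x1,y0,z),rk(x1,y1,z),rk(x0,y1,z)]
poly(bx(-49.5,58.5,-166,166,42),(255,0,255))
for y,k in PK.items():
    w=18 if k=='w' else 14; poly(bx(-40,40,y-w,y+w,42),(255,0,0))
cv2.imwrite("pics/chk.png",im)
E
```

```text
(no output)
```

View pics/chk.png

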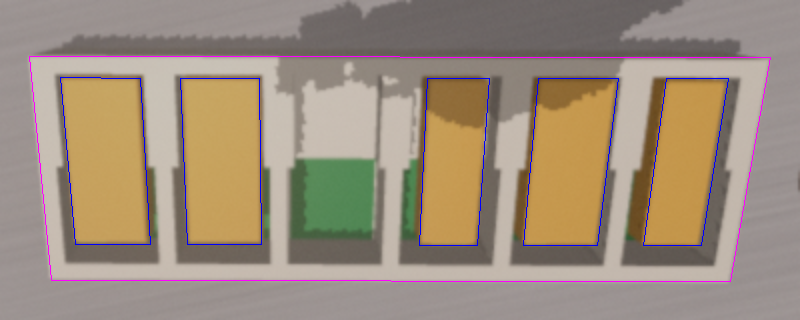

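The rack model overlays the picture within about 1 px for all six pockets and all five bars. Now I tip the first bar.

```bash
cat >> h.py <<'E'
def tip_bar(y,x=34,zt=28):
    q=quat(RY); move_gripper(0.,40)
    move_ptp(rk(x,y,110),q); movel(rk(x,y,66),q,speed=.15); f0=np.array(read_ft_force())
    for zt_ in np.arange(42,zt-1,-2):
        movel(rk(x,y,zt_+19),q,speed=.04); f=np.array(read_ft_force())-f0; print(int(zt_),f.round(1))
        if f[2]>25: break
    movel(rk(x,y,110),q,speed=.25)
E
python3 - <<'E'
from h import *
tip_bar(-135)
q=quat(RY); movel(rk(-25,-100,200),q,speed=.25)
p=camera_params("wrist"); im=read_camera("wrist"); np.savez("w1.npz",im=im,**p); cv2.imwrite("pics/tip1.png",im[:,:,::-1]); print(read_time_s(),read_eef_pos())
E
```

```text
42 [-0.7 -0.7  0.1]
40 [-1.3 -1.4 -0.1]
38 [-0.4 -1.2  0.1]
36 [-1.6 -0.2  0.4]
34 [-1.   0.1  0.1]
32 [-1.1 -1.  -0.8]
30 [-1.9 -0.2  4.6]
28 [-3.1 -2.  10.9]
11.0417 [0.47312753 0.13443384 0.19816638]
```

View pics/tip1.png

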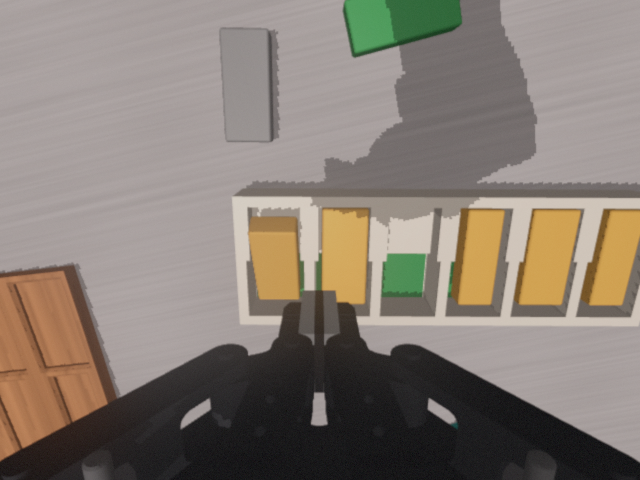

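```bash
cat >> h.py <<'E'
TH=np.radians(28); A=np.array([np.cos(TH),-np.sin(TH)]); N=np.array([-np.sin(TH),-np.cos(TH)])
def grasp(y,k,xe=-25.9,ze=59.2,s=6,d=9,force=60):
    """take the tipped bar by its raised end, tool normal to its top face; lift out"""
    W=36 if k=='w' else 28
    t=np.array([xe,ze])+s*A+(d-19)*N; pt=lambda b:rk(t[0]-b*N[0],y,t[1]-b*N[1])
    q=quat(RY,TH); move_gripper((W+9)/1000)
    move_ptp(pt(50),q); movel(pt(0),q,speed=.1); f0=np.array(read_ft_force())
    move_gripper(0.,force); g=read_finger_gap(); print("gap",g,"tcp z",read_eef_pos()[2],"f",f0.round(1))
    # out along the bar's length, upwards (-a), a little, then up
    b=t-12*A; movel(rk(b[0],y,b[1]),q,speed=.08)
    movel(rk(b[0]-10,y,b[1]+90),q,speed=.15); print("gap",read_finger_gap(),"t",read_time_s())
E
python3 - <<'E'
from h import *
d=np.load("w1.npz"); p={k:d[k] for k in("K","camera_from_world")}
w=px2w("wrist",[(250,217),(298,217),(258,300),(299,300)],.0592,p)
c,s=np.cos(RY),np.sin(RY); print(((w[:,:2]-RC)@np.array([[c,-s],[s,c]])*1000).round(1))
grasp(-135,'w')
p=camera_params("wrist"); im=read_camera("wrist"); np.savez("w2.npz",im=im,**p); cv2.imwrite("pics/g1.png",im[:,:,::-1])
E
```

```text
[[ -37.8 -150.3]
 [ -37.8 -115.9]
 [  27.3 -147.6]
 [  27.3 -116.1]]
gap 0.03372574507320937 tcp z 0.06602359614628232 f [-0.2 -1.1  0.3]
gap 0.033940926040891724 t 14.0917
```

View pics/g1.png

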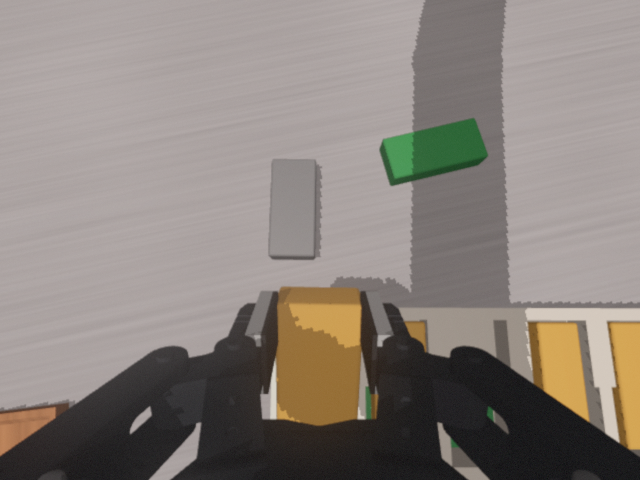

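```bash
python3 - <<'E'
from h import *
d=np.load("w2.npz"); p={k:d[k] for k in("K","camera_from_world")}; im=d["im"]
T=np.array(p["camera_from_world"]); Tt=np.eye(4); Tt[:3,:3]=Ro.from_quat(read_tcp_rot()).as_matrix(); Tt[:3,3]=read_eef_pos()
ct=T@Tt; print("cam from tool",ct.round(4)); np.save("ct.npy",ct); 
pt={"K":p["K"],"camera_from_world":ct}
for z in (.010,.012,.015,.03): print(z,px2w("",[(279,288),(359,288),(282,305),(361,305),(277,420),(357,420)],z,pt)[:,:2].round(4).tolist())
cv2.imwrite("pics/g1c.png",cv2.resize(im[270:440,230:420],(760,680))[:600,:,::-1])
for n,z in (("wide1_mid",0),): print(tip_of("wrist",n))
E
```

```text
cam from tool [[ 0.000e+00  1.000e+00 -8.000e-04 -1.000e-04]
 [-9.580e-01 -2.000e-04 -2.867e-01  3.420e-02]
 [-2.867e-01  7.000e-04  9.580e-01  1.397e-01]
 [ 0.000e+00  0.000e+00  0.000e+00  1.000e+00]]
0.01 [[0.0137, -0.0153], [0.0137, 0.0156], [0.0064, -0.0143], [0.0064, 0.0167], [-0.0485, -0.0181], [-0.0485, 0.0167]]
0.012 [[0.0128, -0.0155], [0.0128, 0.0159], [0.0054, -0.0146], [0.0054, 0.0169], [-0.0503, -0.0183], [-0.0503, 0.0169]]
0.015 [[0.0115, -0.0159], [0.0115, 0.0162], [0.004, -0.0149], [0.0039, 0.0173], [-0.053, -0.0187], [-0.053, 0.0173]]
0.03 [[0.0048, -0.0176], [0.0048, 0.018], [-0.0035, -0.0165], [-0.0035, 0.0191], [-0.0666, -0.0207], [-0.0666, 0.0192]]
[{'at': [315.6, 379.6], 'confidence': 0.79}, {'at': [508.2, 382.4], 'confidence': 0.24}]
```

View pics/g1c.png

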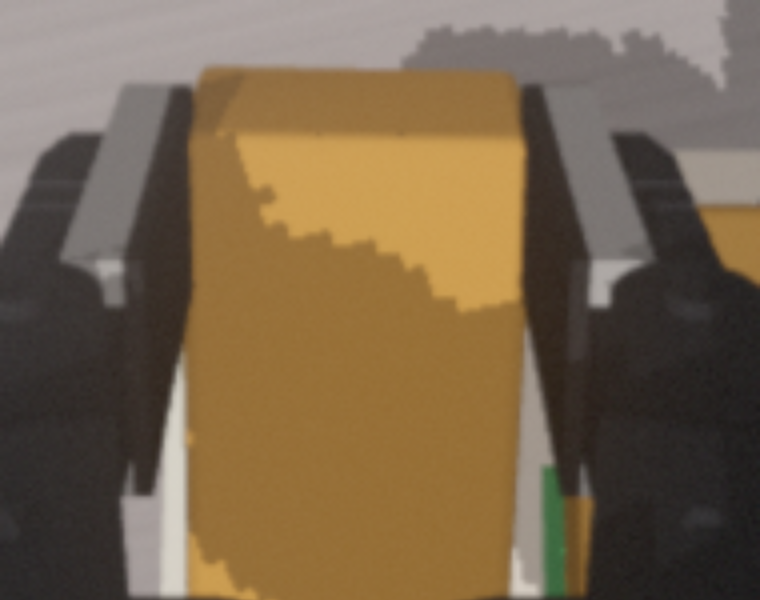

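```bash
cat >> h.py <<'E'
def tray(cam="top"):
    im=read_camera(cam); r,c=np.indices(im.shape[:2]); p=camera_params(cam)
    m=traymask(im)
    if cam=="top": m&=(r>150)&(r<330)&(c>310)&(c<470)
    m=cv2.morphologyEx(m.astype(np.uint8),cv2.MORPH_CLOSE,np.ones((5,5)))
    C,ab,t=pose(cam,m,.015,p); print("tray",C.round(4),np.round(ab,1),round(t,4)); return C,ab,t
def place(k,cy,C,yaw,s=5.3,z0=60,zmin=39):
    q=quat(yaw); cx=-49 if k=='w' else 49
    R=Ro.from_euler('z',yaw).as_matrix()[:2,:2]
    def P(z,dx=0): return np.r_[C+R@np.array([(cx-40+s+dx)/1000,cy/1000]),z/1000]
    move_ptp(P(150),q); g=read_finger_gap(); movel(P(z0),q,speed=.15); f0=np.array(read_ft_force())
    for z in np.arange(z0-2,zmin-.1,-1.5):
        movel(P(z),q,speed=.04); f=np.array(read_ft_force())-f0
        if f[2]>3: break
    print("gap",g,"stop z",z,"f",f.round(1))
    move_gripper(read_finger_gap()+.010); movel(P(110),q,speed=.2); print("t",read_time_s())
E
python3 - <<'E'
from h import *
C,ab,t=tray()
if max(abs(np.sort(ab)-[182,202]))>5: raise SystemExit
place('w',-62,C,t)
movel(np.r_[C-[.02,0],.26],quat(t),speed=.25); pause(.1)
p=camera_params("wrist"); im=read_camera("wrist"); np.savez("w3.npz",im=im,**p); cv2.imwrite("pics/p1.png",im[:,:,::-1]); tray("wrist")
E
```

```text
tray [ 0.5601 -0.1932] [183.2 203.1] -0.1027
gap 0.03353457905114141 stop z 40.0 f [-2.   2.1 10.5]
t 20.3167
tray [ 0.5604 -0.194 ] [180.  199.6] -0.1051
```

View pics/p1.png

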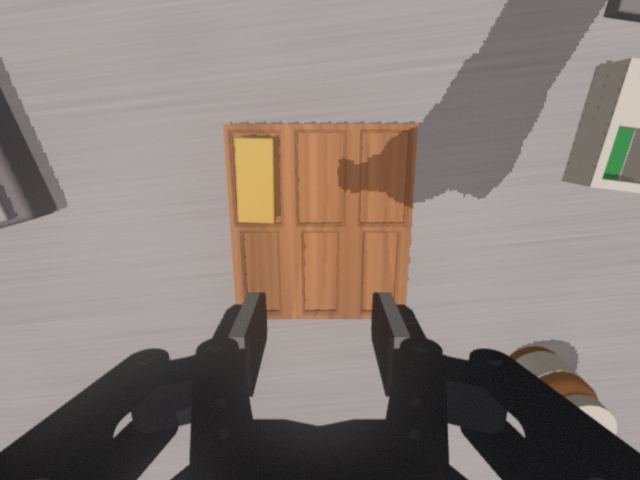

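The tray had been shifted about 4 cm in +x; I measured it before placing. The bar at (255,180) sits in the left wide recess. I'll check it numerically and do the next bar.

```bash
cat >> h.py <<'E'
def barcheck(C,t,cam="wrist"):
    """amber blobs on the tray, in the tray frame (mm), top face at 29 mm"""
    im=read_camera(cam); p=camera_params(cam); h=cv2.cvtColor(im,cv2.COLOR_RGB2HSV)
    m=(h[...,0]>=16)&(h[...,0]<=25)&(h[...,1]>95)&(h[...,2]>90)
    m=cv2.morphologyEx(m.astype(np.uint8),cv2.MORPH_OPEN,np.ones((5,5)))
    n,l,s,_=cv2.connectedComponentsWithStats(m); R=Ro.from_euler('z',t).as_matrix()[:2,:2]
    for i in range(1,n):
        if s[i,4]>800:
            c,ab,a=pose(cam,l==i,.029,p); v=(c-C)@R*1000
            if max(abs(v))<120: print("bar at tray",v.round(1),np.round(ab,1),"rel yaw",round(a-t,3))
def cycle(y,k,cy,look=True):
    tip_bar(y); grasp(y,k)
    if read_finger_gap()<(.030 if k=='w' else .022): print("LOST?"); return
    C,ab,t=tray()
    if max(abs(np.sort(ab)-[182,202]))>5: print("tray view bad"); return
    place(k,cy,C,t)
    movel(np.r_[C-[.02,0],.26],quat(t),speed=.3); pause(.1)
    barcheck(C,t)
E
python3 - <<'E'
from h import *
barcheck(np.array([.5603,-.1936]),-.104)
cycle(-81,'w',0)
E
```

```text
bar at tray [-48.6 -61.9] [37.1 79.9] rel yaw -0.034
42 [-0.4 -0.7 -0.8]
40 [-1.2 -0.4 -1.1]
38 [-0.9 -0.7 -1.2]
36 [-0.4 -0.4 -0.6]
34 [-0.6  0.1 -0.7]
32 [-0.1 -0.8 -0.4]
30 [-0.2 -1.2  4. ]
28 [-1.8 -1.9 10.1]
gap 0.03405429226740039 tcp z 0.06593960691335296 f [0.  0.3 0.7]
gap 0.03333569225581884 t 29.15
tray [ 0.5601 -0.1932] [183.3 203.1] -0.104
gap 0.033966041389076176 stop z 40.0 f [-1.6  1.6  6.8]
t 35.25
bar at tray [-49.7  -0.3] [36.1 78.9] rel yaw -0.003
bar at tray [-48.8 -62. ] [37.4 79.7] rel yaw -0.022
```

```bash
python3 - <<'E'
from h import *
c,s=np.cos(RY),np.sin(RY)
print("jar2 in rack frame:",((px2w("top",[(147,224)],0)[:,:2]-RC)@np.array([[c,-s],[s,c]])*1000).round(1), ((px2w("top",[(133,219)],.085)[:,:2]-RC)@np.array([[c,-s],[s,c]])*1000).round(1))
cycle(81,'w',62)
E
```

```text
jar2 in rack frame: [[ 13.2 242.4]] [[  9.2 242.3]]
42 [ 0.7 -0.1  0.2]
40 [-0.9 -0.1 -1. ]
38 [-0.2  0.2 -0.7]
36 [-0.6  0.3  1.3]
34 [-0.4  0.1 -0.1]
32 [-0.4 -0.5  0. ]
30 [-1.2 -0.5  4.8]
28 [-2.4 -0.8  9. ]
gap 0.03372235195204046 tcp z 0.0659643758711604 f [-0.3  0.2 -0.1]
gap 0.03358475863231634 t 44.3
tray [ 0.5601 -0.1933] [183.3 203.1] -0.1028
gap 0.03391743904547745 stop z 40.0 f [-1.   0.7  3.8]
t 50.7167
bar at tray [-48.6 -62.3] [37. 80.] rel yaw -0.034
bar at tray [-49.4  -0.3] [35.6 79. ] rel yaw -0.004
bar at tray [-48.9  60.5] [37.2 79.9] rel yaw -0.005
```

```bash
python3 - <<'E'
from h import *
cycle(27,'n',-62)
E
```

```text
42 [-0.  -0.7 -0.3]
40 [-0.1 -0.3 -0.3]
38 [-0.9 -0.2 -0.6]
36 [-0.1  0.   0.4]
34 [-0.1 -0.4  0.8]
32 [ 0.2 -0.1  0.8]
30 [-0.7 -1.7  5.6]
28 [-1.3 -1.1 10.7]
gap 0.025832128160674258 tcp z 0.06588794293837372 f [-0.6  0.5  0.5]
gap 0.02550740911981903 t 59.5917
tray [ 0.5601 -0.1933] [183.4 203.1] -0.1028
gap 0.02578686125384412 stop z 40.0 f [-1.7 -0.1  2.7]
t 66.3083
bar at tray [-48.9 -62.1] [37.5 80. ] rel yaw -0.024
bar at tray [-49.4  -0.4] [36.2 78.9] rel yaw -0.003
bar at tray [-49.3  60.3] [37.6 78.8] rel yaw -0.001
bar at tray [ 40.7 -61.8] [29.2 71.6] rel yaw -0.007
```

```bash
python3 - <<'E'
from h import *
cycle(135,'n',62)
C,ab,t=tray(); R=Ro.from_euler('z',t).as_matrix()[:2,:2]
move_ptp(np.r_[C+R@[-.06,0],.28],quat(t)); pause(.1); barcheck(C,t); p=camera_params("wrist")
im=read_camera("wrist"); np.savez("w4.npz",im=im,**p); cv2.imwrite("pics/end.png",im[:,:,::-1])
E
```

```text
42 [-0.4 -1.4 -0.4]
40 [-0.5 -1.1  0.5]
38 [ 0.3 -1.1 -0.4]
36 [ 0.4 -0.9  0.1]
34 [-1.1 -1.6  0.1]
32 [ 0.3 -0.5  0.3]
30 [-2.4 -1.4  5.7]
28 [-1.9 -1.4  9.3]
gap 0.025913662931368438 tcp z 0.06586058910510682 f [ 0.3 -0.7  0.8]
gap 0.0259930446611819 t 75.4167
tray [ 0.5602 -0.1932] [183.3 203.1] -0.104
gap 0.025985758738310837 stop z 40.0 f [-0.6  0.7  1.3]
t 82.0583
bar at tray [-49.4  -0.6] [35.5 79.9] rel yaw -0.005
bar at tray [-48.8 -62.3] [37.6 79.5] rel yaw -0.019
bar at tray [-49.1  60.2] [36.9 78.9] rel yaw -0.004
bar at tray [ 41.2 -61.8] [29.4 71.5] rel yaw -0.002
bar at tray [40.9 60.5] [29.3 71.4] rel yaw 0.0
tray [ 0.5634 -0.1635] [123.6 202.7] -0.1032
bar at tray [-50.7 -30.5] [36.3 80.1] rel yaw -0.009
bar at tray [-49.8 -91.7] [38.5 80.6] rel yaw -0.023
bar at tray [-49.7  31.1] [36.2 79.9] rel yaw -0.001
bar at tray [ 42.2 -91.5] [30.2 77.5] rel yaw -0.013
bar at tray [45.9 30.9] [28.3 84.7] rel yaw -0.007
```

View pics/end.png

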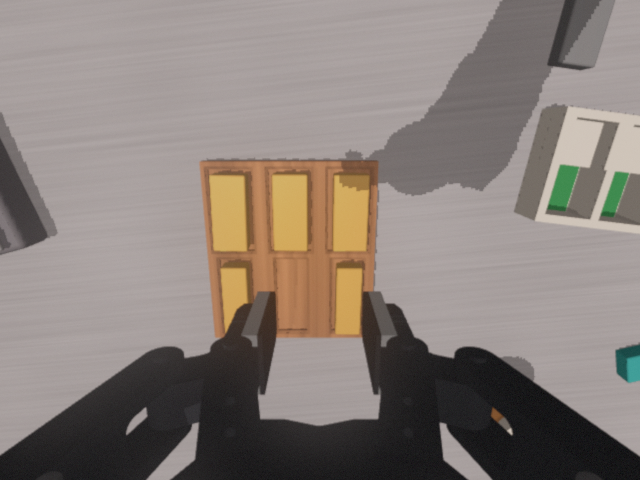

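```bash
python3 - <<'E'
from h import *
C=np.array([.5602,-.1932]);t=-.1035
move_ptp([.42,-.18,.30],quat(t)); pause(.1); barcheck(C,t); tray("wrist")
im=read_camera("wrist"); cv2.imwrite("pics/end2.png",im[:,:,::-1])
move_ptp([.40,.15,.35],quat(0)); tray(); barcheck(C,t,"top"); print(read_time_s())
E
```

```text
bar at tray [-52.6  60.9] [37.1 81.3] rel yaw -0.006
bar at tray [-51.7 -62.2] [36.6 81.3] rel yaw -0.02
bar at tray [-51.4  -0.1] [36.  81.2] rel yaw 0.0
tray [ 0.5587 -0.1939] [179.3 201.2] -0.1028
tray [ 0.5601 -0.1933] [183.4 203.1] -0.1028
85.6
```

View pics/end2.png

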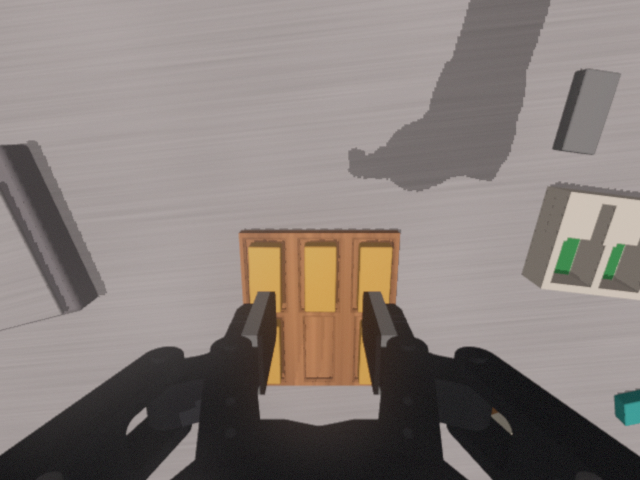

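```bash
python3 - <<'E'
from h import *
C=np.array([.5602,-.1932]);t=-.1035
move_ptp([.62,-.19,.28],quat(t)); pause(.1); barcheck(C,t); tray("wrist"); a=read_camera("wrist")
move_ptp([.40,.15,.35],quat(0)); tray(); b=read_camera("top")
v=np.vstack([a[:400],cv2.resize(b[190:320,150:440],(640,287),interpolation=cv2.INTER_CUBIC)]); cv2.imwrite("pics/end3.png",cv2.resize(v,None,fx=.85,fy=.85)[:,:,::-1])
E
```

```text
bar at tray [-48.9 -61.8] [37.9 79.6] rel yaw -0.022
bar at tray [-49.2  -0.3] [36.  79.5] rel yaw -0.001
bar at tray [-48.9  60.9] [37.  78.8] rel yaw -0.003
bar at tray [ 48.6 -61.4] [29.7 80.6] rel yaw -0.003
bar at tray [48.9 61. ] [29.  79.9] rel yaw -0.011
tray [ 0.5597 -0.1943] [180.3 199.4] -0.1026
tray [ 0.5601 -0.1932] [183.4 203.1] -0.1026
```

View pics/end3.png

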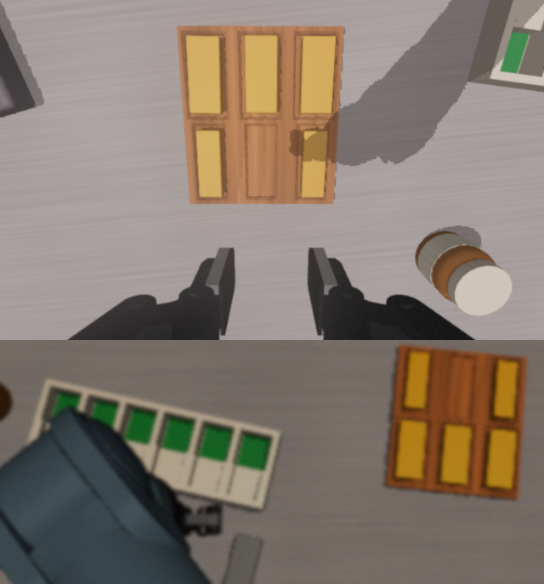

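All five bars are within about 1 mm of their recess centres, and all six wells of the rack show green and empty. The arm is clear of everything, so I'm handing in.

```bash
python3 -c "
from h import *
sign_off(); print(read_time_s())"
```

```text
the job is handed in; nothing more can be done
the job is handed in; nothing more can be done
```

The job is handed in: all five bars in the rack (three wide, two narrow) were tipped, taken by the raised end and laid in the tray. The wide bars fill the wide row; the narrow ones are in the two outer recesses of their row, which leaves its middle recess empty.

- **Last checks:** the wrist camera put every bar within about 1.2 mm and 0.02 rad of its recess, and the sizes seen fit bars lying flat. All six rack wells showed empty, and the arm was clear of everything. The robot clock read 86 s shortly before the end.
- **Tray knock:** the tray was shifted about 4 cm before the first placing. I measured it again with the top camera before each placing and corrected for it.
- **Readings that disagreed:**
  - One tray measurement was 30 mm off because the arm hid part of it, and was not used.
  - Views with the gripper in the way showed the narrow bars 8 mm off centre. An unobstructed view put that right.
- **Not measured:** whether the grip slackened. The finger gap stayed steady at every reading.
- **Not checked at the end:** the positions of the jars and the brush; no motion came near them.

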